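Rack the checked cover plate

TASK

Stand the aluminium cover plate that lies flat on the bench on its long edge in the empty slot of the wooden rack, all the way down, about centred along the slot, and let go of it. It has to be turned up on the way: first lay it with a long edge along the two lips of the grey sloping stand and let go of it there, then take it again by its upper edge. Leave the two plates already in the rack where they are, and do not push the bins, the mug or the jar about.

Things in the scene. Friction and masses are not known exactly. Their poses are not given: they have to be found in the camera images.
- plate: the bare aluminium cover plate, 140 x 64 x 10 mm, 0.24 kg, one dark hole in the middle of each face and four small ones by the corners (the same both ways round), lying flat on the bench at the start. Origin at the middle of the plate; x along its 140 mm length, y along its 64 mm width, z through its thickness.
- stand: grey sloping stand, fixed: base 130 x 100 x 8 mm, two 12 mm arms, 92 mm open between them. Origin: centre of underside; x level, along a resting plate. The arms' face slopes 45 degrees, rising towards -y, outward normal (0, 0.707, 0.707). At each arm's foot (50 mm above the bench), only there, a lip stands 14 mm out of the face to carry the plate's lower long edge; arms are 68 mm long above it.
- stand_seat (a point): where the middle of the plate comes to be when it rests on the stand's arms with its lower long edge against the lips, centred: 76 mm above the bench. The plate's upper long edge is then 32 mm up the slope from here.
- rack: wooden slotted rack, fixed: 100 mm (x, along the slots) x 174 mm (y) x 33 mm high; three slots along x at y = -60, 0 and +60 mm, each 14 mm wide, 25 mm deep, open at the ends, with mouths rounded at 6 mm radius. Slot floor 8 mm above the bench. Origin at the centre of its underside.
- free_slot: the floor of the rack's one empty slot, a black strip: origin at its centre, 8 mm above the bench; x along the slot, y across it, z up. A seated plate's middle is 32 mm above it, and the plate overhangs both slot ends by 20 mm.
- kept1: loose bare aluminium cover plate, 140 x 64 x 10 mm, 0.24 kg, one dark hole in the middle of each face and four small ones by the corners (the same both ways round), already standing on its long edge in one slot of the rack (60 mm or 120 mm from the empty slot); its top is 72 mm above the bench. Origin at its middle; x along its length, y up, z through its thickness.
- kept2: another such plate, standing in the other occupied slot; same origin and axes.
- red_bin: loose open red plastic bin of small steel parts, 120 x 90 x 45 mm; origin under its centre
- green_bin: loose open green plastic bin of small steel parts, 120 x 90 x 45 mm; origin under its centre
- mug: white mug, 76 mm across, 85 mm high; origin under its centre
- oil_jar: amber glass jar, 52 mm across, 80 mm high; origin under its centre

How it is judged:
By the outcome, as a careful person would: the job done as asked, in the order asked, and still so for the second after the job is handed in, with the robot touching nothing.
It also fails if it takes over 70 s, if anything falls off the work surface, if the arm or the gripper's body presses on something with over 40 N, if the wrist force passes 120 N, or if a joint passes its speed limit or range.

ROBOT

A 6-joint arm with a two-finger parallel gripper is mounted at the origin on the work surface. World frame = base frame: x ahead of the robot, y to its left, z up, the work surface at z = 0. Lengths are in mm, angles in degrees, forces in N, time in s.
With the tool pointing down it reaches from about 350 to 875 mm from the base axis. Payload 4.2 kg.
Tool frame: the origin (TCP) lies between the finger pads; the fingertips stand 17 mm ahead of it and the grasp point (between the pads) lies 2 mm behind it; z points along the fingers, y is the line along which they close (so a half turn about z gives the same grasp; the last joint's range is limited). The gripper opens to 87 mm and grips with 3 to 60 N. Pads are 19 mm wide; open, the fingers measure 117 mm over their backs; the gripper's body (75 mm by 190 mm) begins 51 mm behind the grasp point.
Start: joints at [-51.303, 22.042, 0.453, 0, -68.411, -14.817], TCP at [253.035, -571.465, 239.55] pointing down, gripper open.
Joint ranges: [-179.83, 179.83], [-69.29, 118.12], [-61.27, 80.66], [-181.25, 117.63], [-171.15, -9.14], [-177.46, 177.46]. Speed limits (degrees/s): [159.86, 159.86, 180, 180, 180, 180].

INTERFACE

Orientations are given as [roll, pitch, yaw] about the fixed x, y, z axes, in that order (R = Rz(yaw) Ry(pitch) Rx(roll)).
In Python, from bench import r, imaging, spotter gives the robot as it stands.
- The arm moves only by the tool step_arm, never from a script. Its argument "rows" is a list of rows, each a list of 2 entries, a list of its own where there are three numbers: the shift along the tool's x, y, z in cm, then the turn about the tool's z in rad. A call has 1 to 10 rows; each row is the pose to reach, as a shift and turn from the pose commanded when the call began, along the tool's axes at that moment; what a row does not reach only later rows make up. A row lasts 1/10 s, in which the tool goes at most 50 mm and 8.59 degrees, less where a joint would pass 70% of its speed; a pose out of reach is approached as far as the arm can. A call with a gripper value outside its range is refused whole. "grip" is the finger opening in cm, from 0 to 8.7, set as the call begins (left out, the last holds). The fingers move at their own pace and stop on an object; the grip force is fixed at half the most. Time passes only in rows, so rows that repeat a pose let the fingers close. It gives the time, the measured TCP pose, the force, the opening and the grip force at its end, in the units of the state.
- r.get_state(): the state, without advancing time (a new reading comes with each control period).
- imaging.camera(name): name is "scene" or "top" or "wrist"; returns a dict with "color" (420x560x3 uint8, red, green, blue), "z_map" (420x560 float32, mm along the optical axis (not along the pixel's ray), 0 where there is no reading), "vfov" (degrees; the focal length in pixels is half the picture's height over the tangent of half this angle, whatever the lens; pixels are square), "cx", "cy" (the principal point, pixels), "eye" and "attitude" of the camera in the world. Camera axes: x right, y down, z forward; pixel columns grow to the right and rows downward; lengths in mm; the calibration is good to about 2 mm. A picture is of the moment at which its call begins.
- r.sign_off(): hands the job in; it is judged then, once.
Trained networks look in a picture, given as the dict that the camera call returned (one of the last four; its "shot" number tells which), for a name from the list of things; names that differ only in an ending like _2 or _b are one class to them, and where a whole thing is asked for, a point or a joint stands for the part that bears it (a point fixed in the world has none). Each returns a list of dicts, best first, with "p" (0 to 1); they miss things now and then, are a little off and sometimes report something else, mostly with a low value. They report only what shows in the picture. A call takes as long as a camera call.
- spotter.search_frame(name, picture): "centre" ([column, row] in pixels, amid what is visible of it).
- spotter.pinpoint(name, picture): "centre" ([column, row] in pixels: a listed point, or the origin of a listed thing).
The state is a dict: "time": time; "qpos": joint angles; "dq": joint speeds; "effort": joint torques, N m; "eef_pos": TCP position; "orientation": TCP orientation; "wrist_force": force on the tool from outside, world axes, zero at the start; "wrist_torque": the same for the moment, N m; "width": finger opening in mm; "grip_force": force on a finger pad.
Only numpy, scipy, OpenCV 4.12 (cv2) and the standard library are available. Lean on these libraries where they do the work, as an engineer would, in place of code of your own. Each camera call takes 0.05 s, during which the arm holds its last target. There are 200 camera calls.

## Working session

There is one attempt and no reset: what is moved stays moved. The work goes in short steps, Python scripts to look and compute and a tool call to move; the robot and the scene stay as the last step left them, time stands still between calls to the robot, and variables do not carry over. Pictures are saved under pics/ and viewed, at most 10 in all, crops included, and the job is handed in when it is done.

Besides the shell and the picture viewer there is one more tool, called after "Request:" as name(argument=value, ...) on one line, values as JSON. step_arm: Moves the arm, as the interface text tells. Its arguments: {"type":"object","properties":{"rows":{"type":"array"},"grip":{"type":"number"}},"required":["rows"]}

```bash
mkdir -p pics; ls; cat > h.py <<'E'
import numpy as np, cv2
from scipy.spatial.transform import Rotation as R
from bench import r, imaging, spotter
def rot(a):
    a=np.array(a,float)
    if a.shape==(3,3): return a
    return R.from_euler('xyz',a,degrees=True).as_matrix()
def f(p): return p["color"].shape[0]/2/np.tan(np.radians(p["vfov"])/2)
def cloud(p):
    z=p["z_map"]; v,u=np.mgrid[:z.shape[0],:z.shape[1]]
    c=np.stack([(u-p["cx"])/f(p)*z,(v-p["cy"])/f(p)*z,z],-1)
    return c@rot(p["attitude"]).T+np.array(p["eye"])
def onplane(p,uv,h):
    d=rot(p["attitude"])@np.array([(uv[0]-p["cx"])/f(p),(uv[1]-p["cy"])/f(p),1]); e=np.array(p["eye"])
    return e+d*(h-e[2])/d[2]
def save(p,n): cv2.imwrite(f"pics/{n}.png",cv2.cvtColor(p["color"],cv2.COLOR_RGB2BGR))
H=dict(plate=10,stand_seat=76,stand=0,rack=0,free_slot=8,kept1=40,kept2=40,red_bin=0,green_bin=0,mug=0,oil_jar=0)
E
python3 - <<'E'
from h import *
for n in ("top","scene"):
    p=imaging.camera(n); save(p,n+"1")
    print(n,p["vfov"],p["cx"],p["cy"],p["eye"],p["attitude"])
    np.savez(f"{n}1.npz",**{k:np.array(v) for k,v in p.items()})
    for k,h in H.items():
        for fn in (spotter.pinpoint,):
            print(k,[(np.round(d["centre"]),round(d["p"],2),np.round(onplane(p,d["centre"],h))) for d in fn(k,p)[:2]])
print(r.get_state())
E
```

```text
pics
top 51.515175266575945 277.54005312151327 211.80619525183033 [ 364.96737916   13.98769054 1113.31369527] [-168.68546101    1.27012053  -91.29840515]
plate [(array([305., 240.]), 0.83, array([510., -34.,  10.]))]
stand_seat [(array([402., 246.]), 0.92, array([ 483., -263.,   76.]))]
stand [(array([397., 254.]), 0.95, array([ 471., -267.,    0.]))]
rack [(array([177., 264.]), 0.66, array([458., 293.,   0.]))]
free_slot [(array([397., 252.]), 0.35, array([ 474., -267.,    8.]))]
kept1 [(array([197., 260.]), 0.96, array([464., 234.,  40.])), (array([173., 261.]), 0.89, array([462., 294.,  40.]))]
kept2 [(array([197., 260.]), 0.96, array([464., 234.,  40.])), (array([173., 261.]), 0.89, array([462., 294.,  40.]))]
red_bin [(array([222., 179.]), 0.59, array([682., 179.,   0.]))]
green_bin [(array([331., 171.]), 0.57, array([ 695., -110.,    0.]))]
mug [(array([280., 183.]), 0.54, array([665.,  26.,   0.]))]
oil_jar [(array([274., 185.]), 0.71, array([661.,  41.,   0.])), (array([403., 176.]), 0.48, array([ 676., -299.,    0.]))]
scene 56.0101432484678 276.83424694685783 209.3235940432
[... 963 characters left out ...]
2.,  31.,   0.]))]
{'time': 1.2, 'qpos': array([-5.13013054e+01,  2.20432184e+01,  4.54308241e-01,  1.25135092e-03,
       -6.84101402e+01, -1.48166163e+01]), 'dq': array([-0.02731365,  0.03084839,  0.09991881,  0.04139842, -0.14610527,
        0.06449362]), 'effort': array([ 1.07229283e-03, -3.90477204e+01,  1.87622201e+01,  4.22432184e+00,
        1.54017960e-02, -3.96258395e-05]), 'eef_pos': array([ 253.05756555, -571.47966473,  239.54860848]), 'orientation': array([-1.79998784e+02, -8.82034565e-04, -1.56117461e+02]), 'wrist_force': array([ 0.29163951,  0.30029265, -0.52350001]), 'wrist_torque': array([ 0.02940774,  0.03727614, -0.03673071]), 'grip_force': 0.0, 'width': 87.31329512959715}
```

```bash
python3 - <<'E'
import cv2
a=cv2.imread('pics/top1.png')[130:330,140:460]
cv2.imwrite('pics/top1c.png',cv2.resize(a,(800,500),interpolation=cv2.INTER_CUBIC))
b=cv2.imread('pics/scene1.png')[130:340,100:440]
cv2.imwrite('pics/scene1c.png',cv2.resize(b,(800,494),interpolation=cv2.INTER_CUBIC))
E
```

```text
(no output)
```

View pics/top1c.png

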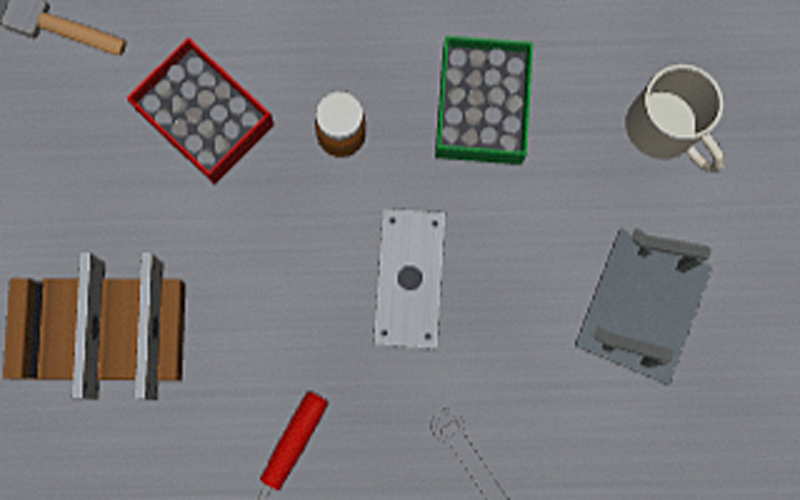

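View pics/scene1c.png

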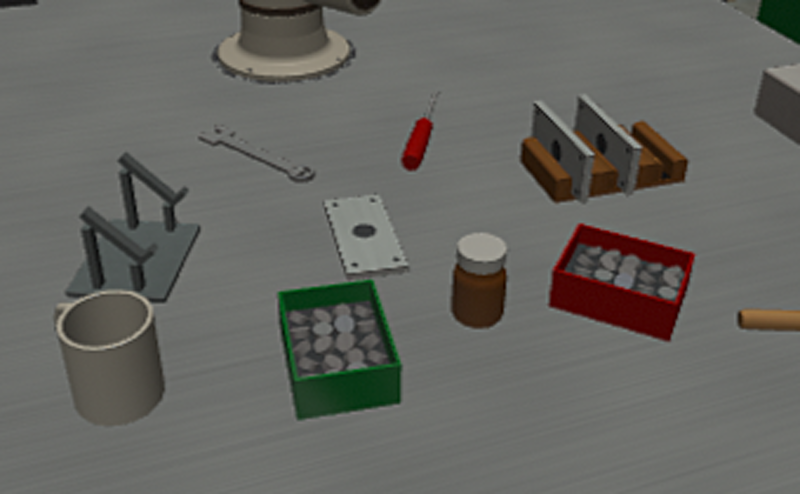

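```bash
cat > fit.py <<'E'
from h import *
def rect(P,name):
    (c,s,a)=cv2.minAreaRect(P[:,:2].astype(np.float32)); b=cv2.boxPoints((c,s,a))
    e=[b[1]-b[0],b[2]-b[1]]; e=max(e,key=np.linalg.norm)
    print(name,len(P),"c",np.round(c,1),"size",np.round(s,1),"long-axis yaw %.1f"%(np.degrees(np.arctan2(e[1],e[0]))%180),"zmed %.1f"%np.median(P[:,2]))
def box(C,x,y,z): 
    m=(C[...,0]>x[0])&(C[...,0]<x[1])&(C[...,1]>y[0])&(C[...,1]<y[1])&(C[...,2]>z[0])&(C[...,2]<z[1]); return C[m]
E
python3 - <<'E'
from fit import *
for n in ("top","scene"):
    C=cloud(dict(np.load(n+"1.npz"))); print(n)
    b=box(C,(300,600),(50,150),(-15,15)); print("bench",np.median(b[:,2]),b[:,2].std())
    z0=np.median(b[:,2])
    rect(box(C,(400,600),(-110,40),(z0+6,20)),"plate")
    S=((380,580),(-370,-170))
    rect(box(C,*S,(z0+5,z0+12)),"standbase")
    rect(box(C,*S,(z0+40,150)),"arms")
    A=box(C,*S,(z0+62,z0+100)); c=A.mean(0); 
    print("arm plane pts",len(A), c)
    # plane fit ransac
    rng=np.random.default_rng(0); best=None
    for _ in range(500):
        q=A[rng.choice(len(A),3,False)]; nn=np.cross(q[1]-q[0],q[2]-q[0]); l=np.linalg.norm(nn)
        if l<50: continue
        nn/=l; i=abs((A-q[0])@nn)<1.5
        if best is None or i.sum()>best.sum(): best=i
    I=A[best]; c=I.mean(0); nn=np.linalg.svd(I-c)[2][2]; nn*=np.sign(nn[2])
    print("normal",nn,"c",c,len(I),"yaw_y",np.degrees(np.arctan2(nn[1],nn[0])))
    rect(box(C,(380,560),(180,420),(z0+28,z0+38)),"racktop")
    rect(box(C,(380,560),(180,420),(z0+3,z0+38)),"rackall")
    rect(box(C,(360,560),(200,262),(z0+66,z0+80)),"kA")
    rect(box(C,(360,560),(263,330),(z0+66,z0+80)),"kB")
    rect(box(C,(360,560),(330,372),(z0+3,z0+14)),"slotfloor")
E
```

```text
top
bench -0.5046116830585561 2.3843978131903243
plate 1323 c [519.3 -30. ] size [ 68.  158.1] long-axis yaw 174.2 zmed 9.6
standbase 1537 c [ 479.6 -273.4] size [200.2 190.7] long-axis yaw 87.2 zmed 7.5
arms 407 c [ 480.3 -258.2] size [ 68.4 116.7] long-axis yaw 155.8 zmed 68.7
arm plane pts 251 [ 473.83808878 -270.04134966   80.1878048 ]
normal [0.27915622 0.63180437 0.72311482] c [ 472.89116804 -266.94392616   79.76842281] 141 yaw_y 66.16225816208785
racktop 1897 c [464.4 287.9] size [174.8 138.8] long-axis yaw 88.3 zmed 32.2
rackall 2617 c [470.1 299.3] size [238.5 179.5] long-axis yaw 89.7 zmed 31.1
kA 267 c [462.2 228. ] size [ 11.7 138.7] long-axis yaw 177.7 zmed 71.0
kB 267 c [465.1 288.2] size [ 11.5 137.2] long-axis yaw 178.3 zmed 71.3
slotfloor 204 c [460.4 351. ] size [ 39.  195.9] long-axis yaw 179.7 zmed 7.2
scene
bench -0.24895040346416408 1.8587228808689746
plate 826 c [507.1 -32.1] size [ 64.6 146.6] long-axis yaw 174.4 zmed 9.6
standbase 969 c [ 475.6 -268.5] size [100.7 131.9] long-axis yaw 155.3 zmed 7.4
arms 588 c [ 478.  -259.6] size [ 68.8 121.3] long-axis yaw 155.8 zmed 65.1
arm plane pts 338 [ 479.11363718 -277.56289698   77.427513  ]
normal [0.29096098 0.64507894 0.70655139] c [ 480.4406882  -272.03275551   79.75175051] 143 yaw_y 65.72238303180941
racktop 622 c [462.9 285.5] size [172.9 141.8] long-axis yaw 88.3 zmed 32.4
rackall 1224 c [473.7 301.1] size [211.3 155.8] long-axis yaw 85.6 zmed 27.9
kA 131 c [461.6 227. ] size [ 12.1 137.7] long-axis yaw 178.6 zmed 71.1
kB 133 c [463.  285.9] size [ 11.9 141.1] long-axis yaw 178.1 zmed 71.3
slotfloor 53 c [525.1 359.2] size [55.  31.5] long-axis yaw 37.1 zmed 8.2
```

```bash
cat >> h.py <<'E'
def rel(x,y,z,yaw):
    s=r.get_state(); T=rot(s["orientation"])
    d=T.T@(np.array([x,y,z])-s["eef_pos"])/10
    dy=(yaw-s["orientation"][2]+180)%360-180
    print("shift cm",np.round(d,2),"turn rad %.3f"%-np.radians(dy),"t %.1f"%s["time"])
E
python3 - <<'E'
from fit import *
rel(508,-32,200,174.3)
th=np.radians(65.8); ex=np.array([np.sin(th),-np.cos(th)]); ey=np.array([np.cos(th),np.sin(th)])
for n in ("top","scene"):
    C=cloud(dict(np.load(n+"1.npz")))
    A=box(C,(380,580),(-370,-170),(40,130)); q=A[:,:2]-[475.6,-268.5]
    X=q@ex; Y=q@ey; d=.7071*(Y+A[:,2])
    h=np.histogram(d,np.arange(20,100,2)); i=h[0].argmax(); dd=np.median(d[abs(d-h[1][i]-1)<3])
    on=abs(d-dd)<2.5
    print(n,"d",dd,(h[0][max(0,i-4):i+8]),"seat y",(dd+5)/.7071-76,"X range",np.percentile(X[on],[0,1,50,99,100]),"zmax",A[on][:,2].max(), "Y",Y[on].min(),Y[on].max(), [ (np.median(X[on&(X>0)])+np.median(X[on&(X<0)]))/2])
E
```

```text
shift cm [-45.15  39.01   3.95] turn rad 0.516 t 1.2
top d 56.98008084895001 [  7   9  29  75 126  62  10   4   6   8  13  13] seat y 11.653911538608426 X range [-58.21057953 -58.1152826  -46.18569314  57.994205    58.46133292] zmax 98.43669018884384 Y -18.69964008871688 34.78821015076819 [np.float64(0.10104632541073144)]
scene d 55.274669041633295 [ 22  33  42  55 142  80   7   6   4   2   8  14] seat y 9.242071901616882 X range [-62.07090582 -59.79902991  46.04804757  58.44502502  58.97411779] zmax 97.76017333326337 Y -20.232167725990887 34.062001810590644 [np.float64(1.1498206724956823)]
```

Request:
step_arm(rows=[[[-4.5,3.9,0.4],0.05],[[-9,7.8,0.8],0.1],[[-13.5,11.7,1.2],0.15],[[-18,15.6,1.6],0.2],[[-22.5,19.5,2],0.26],[[-27,23.4,2.4],0.31],[[-31.5,27.3,2.8],0.36],[[-36,31.2,3.2],0.41],[[-40.5,35.1,3.6],0.46],[[-45.1,39,3.9],0.516]], grip=8.7)

```text
time: 2.2
eef_pos: [466.3, -118.2, 206.8]
orientation: [180.0, 0.1, 174.2]
wrist_force: [1.8, -0.3, -0.5]
width: 87.4
grip_force: 0.0
```

Request:
step_arm(rows=[[[0,0,0],0],[[0,0,0],0],[[0,0,0],0]])

```text
time: 2.5
eef_pos: [465.3, -120.7, 206.4]
orientation: [-180.0, -0.0, 174.3]
wrist_force: [0.8, -0.3, 0.3]
width: 86.9
grip_force: 0.0
```

```bash
python3 - <<'E'
from fit import *
s=r.get_state(); print(s["eef_pos"],s["orientation"],s["qpos"],s["time"])
p=imaging.camera("wrist"); save(p,"w1"); print(p["eye"],p["attitude"])
C=cloud(p); b=box(C,(380,640),(-150,100),(-10,5)); print("bench",np.median(b[:,2]))
P=box(C,(400,600),(-110,40),(5,15)); rect(P,"plate")
# erode via color+height mask
m=((C[...,2]>5.5)&(C[...,2]<14)).astype(np.uint8); m=cv2.morphologyEx(m,cv2.MORPH_OPEN,np.ones((7,7)))
n,l,st,ce=cv2.connectedComponentsWithStats(m); k=1+st[1:,4].argmax(); rect(C[l==k],"plate")
rel(508,-32,30,174.3)
E
```

```text
[ 465.30463222 -120.68601596  206.4245374 ] [-1.79995341e+02 -1.46709350e-02  1.74291387e+02] [ 4.87721002e+00  9.63656985e+00 -2.20640214e+01  2.21419806e-03
 -5.83146858e+01 -1.00586985e+02] 2.5
[ 396.84435898 -113.31172976  350.64850178] [1.65178058e+02 8.13114958e-03 8.43146599e+01]
bench -0.8518606959063391
plate 5654 c [502.1 -30.8] size [ 64.5 123.9] long-axis yaw 174.2 zmed 9.2
plate 5940 c [ 476.2 -267.6] size [ 99.3 129.2] long-axis yaw 155.4 zmed 7.2
shift cm [-3.37  9.29 17.65] turn rad -0.001 t 2.5
```

View pics/w1.png

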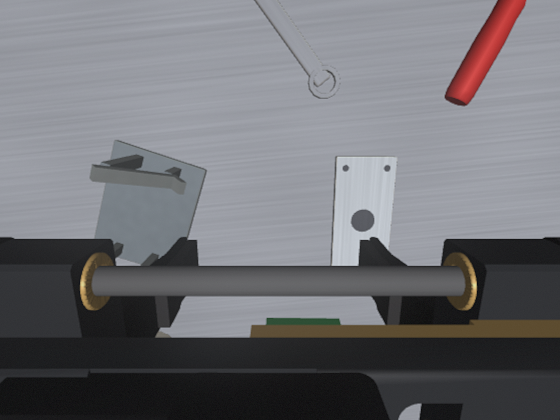

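```bash
python3 - <<'E'
from fit import *
p=imaging.camera("wrist")
g=cv2.cvtColor(p["color"],cv2.COLOR_RGB2GRAY)[195:245,340:385]
m=cv2.connectedComponentsWithStats((g<120).astype(np.uint8)); k=1+m[2][1:,4].argmax()
c=m[3][k]+[340,195]; print(m[2][k],c,onplane(p,c,10), onplane(p,c,9))
for n in ("top1",): 
    q=dict(np.load(n+".npz")); g=cv2.cvtColor(q["color"],cv2.COLOR_RGB2GRAY)[230:252,295:315]
    m=cv2.connectedComponentsWithStats((g<120).astype(np.uint8)); k=1+m[2][1:,4].argmax()
    c=m[3][k]+[295,230]; print(m[2][k],c,onplane(q,c,10))
E
```

```text
[ 12  15  23  21 382] [362.60994764 220.0026178 ] [509.20347994 -31.18846284  10.        ] [509.53366473 -30.94643918   9.        ]
[ 4  6 10 10 79] [303.4556962  240.73417722] [509.3170326  -30.89706889  10.        ]
```

Request:
step_arm(rows=[[[-1,3,0],0],[[-2.4,6.4,2],0],[[-3.48,9.36,5],0],[[-3.48,9.36,9],0],[[-3.48,9.36,13],0],[[-3.48,9.36,16],0],[[-3.48,9.36,17.5],0],[[-3.48,9.36,18.2],0],[[-3.48,9.36,18.7],0],[[-3.48,9.36,18.7],0]])

```text
time: 3.6
eef_pos: [509.8, -31.0, 19.6]
orientation: [180.0, 0.0, 174.3]
wrist_force: [-0.3, 0.2, 0.5]
width: 87.0
grip_force: 0.0
```

Request:
step_arm(rows=[[[0,0,0],0],[[0,0,0],0],[[0,0,0],0],[[0,0,0],0],[[0,0,0],0],[[0,0,0],0]], grip=5.5)

```text
time: 4.2
eef_pos: [509.8, -30.5, 19.9]
orientation: [-180.0, 0.0, 174.3]
wrist_force: [0.2, -0.8, 5.9]
width: 63.5
grip_force: 30.0
```

Request:
step_arm(rows=[[[0,0,-1],0],[[0,0,-4],0],[[0,0,-8],0],[[0.1,-2,-12],0.02],[[0.3,-6,-14],0.08],[[0.5,-10,-14],0.14],[[0.7,-14,-14],0.2],[[0.85,-18,-14],0.26],[[0.95,-22,-14],0.3],[[1.0,-24.1,-14],0.325]])

```text
time: 5.2
eef_pos: [474.5, -271.4, 158.9]
orientation: [180.0, -0.1, 155.5]
wrist_force: [0.2, -0.2, -3.7]
width: 63.1
grip_force: 30.0
```

Request:
step_arm(rows=[[[0,0,0],0],[[0,0,0],0],[[0,0,0],0]])

```text
time: 5.5
eef_pos: [475.6, -268.4, 159.2]
orientation: [180.0, -0.0, 155.7]
wrist_force: [0.0, 1.2, -3.7]
width: 63.5
grip_force: 30.0
```

```bash
python3 - <<'E'
from fit import *
p=imaging.camera("scene"); save(p,"s2")
C=cloud(p); rect(box(C,(380,580),(-370,-170),(125,160)),"plate")
P=box(C,(380,580),(-370,-170),(125,160)); print(np.percentile(P[:,2],[5,25,50,75,95]))
rel(475.9,-269.6,122,155.7); print(r.get_state()["eef_pos"],r.get_state()["width"])
cv2.imwrite("pics/s2c.png",cv2.resize(cv2.imread("pics/s2.png")[110:290,60:300],(800,600)))
E
```

```text
plate 1030 c [ 475.6 -268.5] size [ 81.3 141. ] long-axis yaw 153.6 zmed 148.4
[142.00081557 147.65591603 148.42080299 149.07574317 151.87273918]
shift cm [-0.07 -0.12  3.73] turn rad 0.001 t 5.5
[ 475.75735735 -268.26789707  159.29583881] 63.36570010231278
```

View pics/s2c.png

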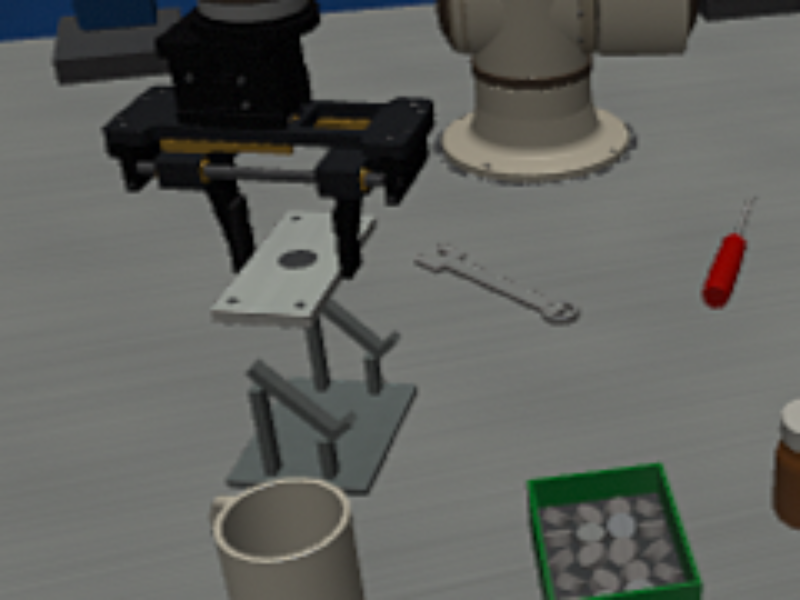

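Request:
step_arm(rows=[[[-0.05,-0.12,1],0],[[-0.05,-0.12,2],0],[[-0.05,-0.12,3],0],[[-0.05,-0.12,3.6],0],[[-0.05,-0.12,3.9],0],[[-0.05,-0.12,3.9],0],[[-0.05,-0.12,3.9],0]])

```text
time: 6.25
eef_pos: [476.0, -270.7, 120.6]
orientation: [-180.0, 0.0, 155.7]
wrist_force: [0.1, 0.8, -3.0]
width: 63.9
grip_force: 30.0
```

Request:
step_arm(rows=[[[0,0.05,0.08],0],[[0,0.05,0.15],0],[[0,0.05,0.15],0],[[0,0.05,0.15],0]])

```text
time: 6.65
eef_pos: [476.0, -270.1, 119.0]
orientation: [180.0, 0.0, 155.7]
wrist_force: [0.2, 0.9, -3.6]
width: 63.9
grip_force: 30.0
```

Request:
step_arm(rows=[[[0,0,0],0],[[0,0,0],0],[[0,0,0],0],[[0,0,0],0],[[0,0,0],0],[[0,0,0],0],[[0,0,-1],0],[[0,0,-4],0],[[0,0,-8],0],[[0,0,-8],0]], grip=8.7)

```text
time: 7.65
eef_pos: [479.3, -271.6, 205.6]
orientation: [180.0, 0.7, 155.8]
wrist_force: [0.3, -1.1, 0.2]
width: 86.9
grip_force: 0.0
```

```bash
python3 - <<'E'
from fit import *
p=imaging.camera("scene"); save(p,"s3"); q=imaging.camera("wrist"); save(q,"w3"); t=imaging.camera("top")
a=cv2.imread("pics/s3.png")[140:290,80:280]; b=cv2.imread("pics/w3.png")
cv2.imwrite("pics/s3c.png",np.hstack([cv2.resize(a,(400,300)),cv2.resize(b,(400,300))]))
for n,P in (("scene",p),("wrist",q),("top",t)):
    C=cloud(P); A=box(C,(380,580),(-370,-170),(45,110)); 
    th=np.radians(65.8); ex=np.array([np.sin(th),-np.cos(th)]); ey=np.array([np.cos(th),np.sin(th)])
    w=A[:,:2]-[476,-268]; X=w@ex; Y=w@ey; d=.7071*(Y+A[:,2]); u=.7071*(A[:,2]-Y)
    h=np.histogram(d,np.arange(40,90,1)); i=h[0].argmax(); on=abs(d-h[1][i])<2
    print(n,"d",np.median(d[on]),len(A),"X",np.percentile(X[on],[1,50,99]),"u",np.percentile(u[on],[1,50,99]),"z",np.percentile(A[on][:,2],[1,99]))
    rect(np.c_[X[on],u[on],A[on][:,2]],"face")
E
```

```text
scene d 65.12427265910969 1299 X [-68.59025926   8.85764775  69.67694081] u [15.37754821 47.45487531 78.36640539] z [ 56.94968447 101.36436163]
face 995 c [ 0.6 44.5] size [ 69.5 143.2] long-axis yaw 179.8 zmed 79.6
wrist d 65.99894624522912 9238 X [-68.2404852  -11.41414022  61.0495247 ] u [13.8894424  49.38650098 77.735123  ] z [ 56.55065425 101.42611877]
face 7713 c [-0.  43.4] size [ 70.9 138. ] long-axis yaw 179.8 zmed 81.6
top d 66.22328746010513 379 X [-58.39604147  -8.06138881  42.63098586] u [48.48502364 68.17191765 78.8855422 ] z [ 80.20214299 103.09616475]
face 220 c [-10.2  63.3] size [ 32.6 108. ] long-axis yaw 179.1 zmed 95.2
```

View pics/s3c.png

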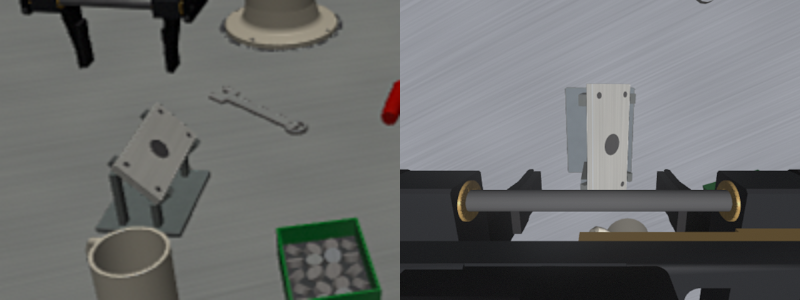

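```bash
python3 - <<'E'
from h import *
rel(477.5,-265.4,103,155.8); print(r.get_state()["eef_pos"])
E
```

```text
shift cm [0.03 0.48 9.63] turn rad -0.002 t 7.8
[ 475.72825841 -269.96739279  199.29558301]
```

Request:
step_arm(rows=[[[0,0.3,0],0],[[0,0.3,0],0],[[0,0.3,0],0],[[0,0.3,0],0],[[0,0.3,0],0]], grip=5.0)

```text
time: 8.3
eef_pos: [477.1, -267.4, 198.6]
orientation: [-180.0, -0.0, 155.7]
wrist_force: [0.1, -0.0, 0.3]
width: 55.5
grip_force: 0.0
```

```bash
python3 - <<'E'
from h import *
rel(477.5,-265.4,103,155.8); print(r.get_state()["eef_pos"],r.get_state()["width"])
E
```

```text
shift cm [0.04 0.2  9.56] turn rad -0.002 t 8.3
[ 477.11344112 -267.37464349  198.61295127] 55.498907004275075
```

Request:
step_arm(rows=[[[0,0.1,1.5],0],[[0,0.2,3.5],0],[[0,0.2,5.5],0],[[0,0.2,7],0],[[0,0.2,8.5],0],[[0,0.2,9.3],0],[[0,0.2,9.5],0],[[0,0.2,9.5],0]])

```text
time: 9.1
eef_pos: [478.2, -265.7, 104.0]
orientation: [-180.0, 0.0, 155.7]
wrist_force: [0.0, 0.1, -0.3]
width: 49.8
grip_force: 0.0
```

Now push upright while closing.

Request:
step_arm(rows=[[[0,0.25,0],0],[[0,0.5,0],0],[[0,0.8,0],0],[[0,1.1,0],0],[[0,1.2,0],0],[[0,1.2,0],0]], grip=4.0)

```text
time: 9.7
eef_pos: [481.5, -259.4, 108.6]
orientation: [-179.5, 0.1, 155.8]
wrist_force: [-10.0, -15.7, 16.3]
width: 40.3
grip_force: 9.9
```

Request:
step_arm(rows=[[[0,0.2,0],0],[[0,0.4,0],0],[[0,0.6,0],0],[[0,0.7,0],0],[[0,0.7,0],0]], grip=2.8)

```text
time: 10.2
eef_pos: [486.0, -247.7, 103.7]
orientation: [180.0, -0.0, 155.7]
wrist_force: [-0.6, -0.4, 0.9]
width: 28.2
grip_force: 0.4
```

```bash
python3 - <<'E'
from h import *
p=imaging.camera("scene"); save(p,"s4"); 
cv2.imwrite("pics/s4c.png",cv2.resize(cv2.imread("pics/s4.png")[110:270,80:293],(800,600)))
E
```

```text
(no output)
```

View pics/s4c.png

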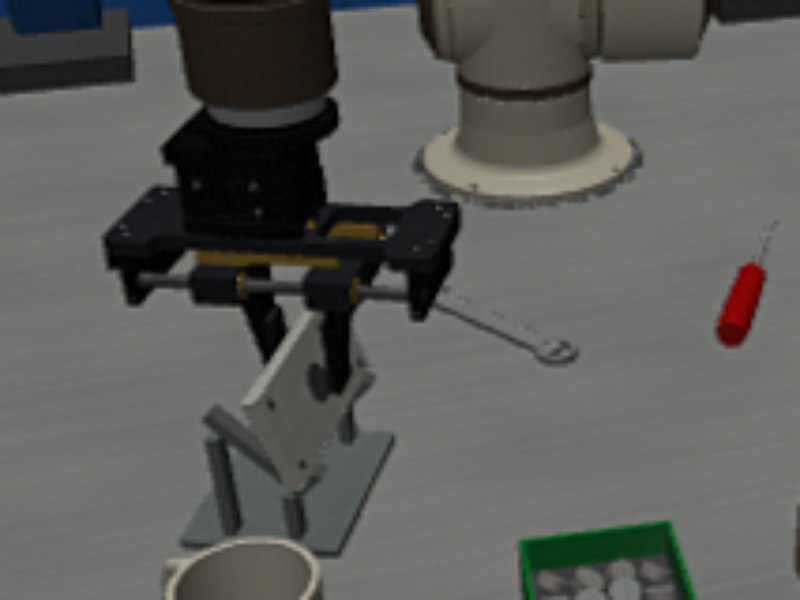

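Request:
step_arm(rows=[[[0,0.2,0],0],[[0,0.4,0],0],[[0,0.6,0],0],[[0,0.65,0],0],[[0,0.65,0],0],[[0,0.65,0],0],[[0,0.65,0],0]], grip=0.5)

```text
time: 10.95
eef_pos: [488.7, -241.9, 103.7]
orientation: [180.0, 0.0, 155.7]
wrist_force: [2.5, 4.2, 0.1]
width: 9.5
grip_force: 29.8
```

Request:
step_arm(rows=[[[0,0,-1],0],[[0,0,-3],0],[[0,0,-6],0],[[0,0,-9],0],[[0,0,-10],0],[[1.0,2.0,-10],-0.04],[[2.6,5.2,-10],-0.1],[[4.4,8.8,-10],-0.16],[[5.5,11,-10],-0.2],[[6,12,-10],-0.2]])

```text
time: 11.95
eef_pos: [482.1, -106.8, 203.1]
orientation: [-180.0, -0.1, 167.3]
wrist_force: [-0.6, 0.4, -2.6]
width: 9.6
grip_force: 29.9
```

Request:
step_arm(rows=[[[0,0,0],0],[[0,0,0],0]])

```text
time: 12.15
eef_pos: [482.9, -108.7, 203.5]
orientation: [-180.0, -0.1, 167.1]
wrist_force: [0.8, -1.0, -2.0]
width: 9.8
grip_force: 29.9
```

```bash
python3 - <<'E'
from h import *
p=imaging.camera("scene"); save(p,"s5"); s=r.get_state(); print(s["eef_pos"],s["orientation"],s["width"])
C=cloud(p); T=rot(s["orientation"]); L=(C-s["eef_pos"])@T
m=(abs(L[...,0])<85)&(abs(L[...,1])<9)&(L[...,2]>-20)&(L[...,2]<80)&(C[...,2]>60)
print(m.sum(),[np.round(np.percentile(L[...,i][m],[0.5,50,99.5]),1) for i in range(3)])
q=L[m&(L[...,2]>22)]; c=np.median(q,0); n=np.linalg.svd(q-q.mean(0),full_matrices=False)[2][2]; print("centre",q.mean(0),"normal in tool",n)
rel(465.5,347,160,178.2)
cv2.imwrite("pics/s5c.png",cv2.resize(cv2.imread("pics/s5.png")[80:290,100:380],(800,600)))
E
```

```text
[ 483.03374267 -108.9971256   203.5649696 ] [-1.79973474e+02 -4.34124897e-02  1.67090403e+02] 10.102250271068279
296 [array([-71. , -47.5,  64.8]), array([-8.7,  0.5,  8.8]), array([-19.1,  -4.2,  47.8])]
centre [-60.27507098   0.55838512  36.91448257] normal in tool [ 0.08295598 -0.99648741  0.01145234]
shift cm [11.89 44.06  4.35] turn rad -0.194 t 12.2
```

View pics/s5c.png

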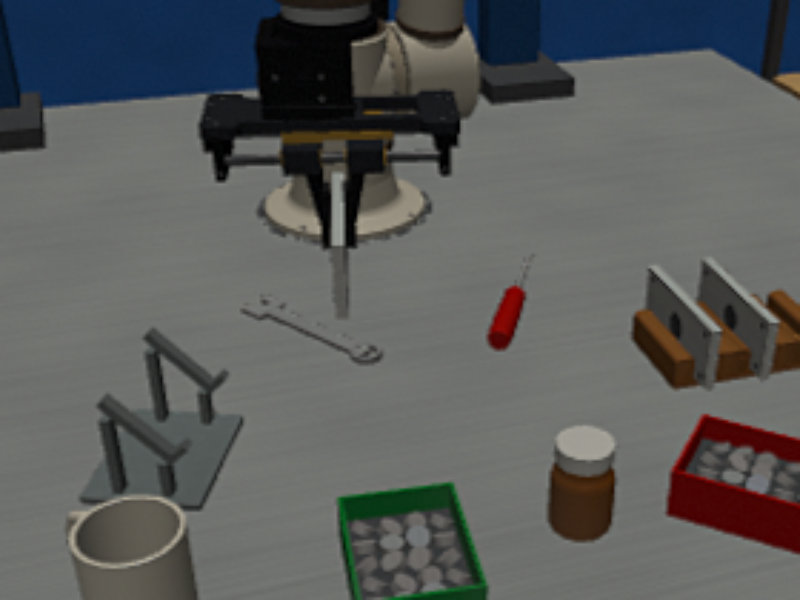

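Request:
step_arm(rows=[[[0.8,2.8,0],-0.02],[[2,7.2,0],-0.04],[[3.2,11.8,0],-0.06],[[4.4,16.3,0],-0.08],[[5.6,20.8,0],-0.1],[[6.8,25.3,0],-0.12],[[8,29.8,0],-0.14],[[9.2,34.3,0],-0.16],[[10.4,38.6,1],-0.18],[[11.5,42.5,2],-0.194]])

```text
time: 13.2
eef_pos: [466.2, 333.0, 183.6]
orientation: [180.0, 0.0, 178.2]
wrist_force: [1.2, -0.4, -2.0]
width: 9.6
grip_force: 29.9
```

Request:
step_arm(rows=[[[0,0,0],0],[[0,0,0],0],[[0,0,0],0]])

```text
time: 13.5
eef_pos: [466.0, 330.4, 183.7]
orientation: [-179.9, -0.0, 178.2]
wrist_force: [-0.1, -0.4, -3.3]
width: 9.7
grip_force: 29.9
```

```bash
python3 - <<'E'
from fit import *
s=r.get_state(); print(s["eef_pos"],s["orientation"],s["width"])
p=imaging.camera("wrist"); save(p,"w6"); np.savez("w6.npz",**{k:np.array(v) for k,v in p.items()})
C=cloud(p)
rect(box(C,(380,560),(180,420),(29,36)),"racktop")
rect(box(C,(360,560),(200,262),(68,80)),"kA"); rect(box(C,(360,560),(263,320),(68,80)),"kB")
# slot floor: profile of z vs y' for rack points
for x0 in (415,425,435,445):
    P=box(C,(x0-5,x0+5),(310,400),(-5,60)); 
    b=np.arange(310,386,2); print(x0,[int(np.median(P[(P[:,1]>=i)&(P[:,1]<i+2),2])) if ((P[:,1]>=i)&(P[:,1]<i+2)).any() else None for i in b])
print("from",310)
print([(d["centre"],d["p"],onplane(p,d["centre"],8)) for d in spotter.pinpoint("free_slot",p)])
rel(465.5,347,120,178.2)
E
```

```text
[466.04145509 330.43364542 183.66660177] [-1.79947031e+02 -2.66158736e-02  1.78173692e+02] 9.65289572454642
racktop 9000 c [454.5 288.6] size [172.7 118.7] long-axis yaw 88.1 zmed 32.0
kA 1566 c [440.7 229.3] size [10.9 96.2] long-axis yaw 178.3 zmed 71.0
kB 1494 c [442.4 288.9] size [10.4 95.8] long-axis yaw 178.2 zmed 71.0
415 [15, 15, 22, 29, 31, None, None, None, None, None, None, None, None, None, None, None, 7, 0, 0, 0, 0, 0, 0, 8, 0, 0, 0, 0, 0, 0, 0, 0, 0, 0, -1, -1, 0, 0]
425 [32, 32, 32, 32, 32, None, None, None, None, None, None, None, None, None, None, None, 8, 8, 7, 7, 7, 7, 8, 26, 31, 31, 31, 32, 32, 32, 32, 31, 30, 27, None, -1, 0, 0]
435 [32, 32, 32, 32, 32, None, None, None, None, None, None, None, None, None, None, None, 8, 8, 7, 7, 8, 8, 8, 28, 31, 31, 31, 32, 32, 32, 32, 31, 29, None, None, 0, 0, 0]
445 [31, 31, 31, 32, 31, None, None, None, None, None, None, None, None, None, None, None, 7, 8, 7, 7, 8, 7, 14, 29, 31, 31, 32, 32, 32, 32, 32, 31, 30, None, None, 0, -1, -1]
from 310
[]
shift cm [0.11 1.66 6.42] turn rad -0.001 t 13.6
```

View pics/w6.png

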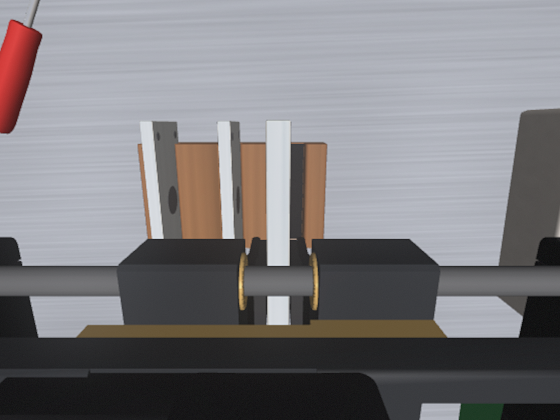

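```bash
python3 - <<'E'
from fit import *
p=dict(np.load("w6.npz")); C=cloud(p)
P=box(C,(370,440),(300,365),(185,215)); print(np.percentile(P[:,2],[5,50,95])); rect(P,"held top")
y=P[:,1]+ (P[:,0]-466.04)*np.tan(np.radians(1.8)); print(np.percentile(y,[2,50,98]), (np.percentile(y,2)+np.percentile(y,98))/2)
for a,b,n in ((200,262,"kA"),(263,320,"kB")):
    P=box(C,(370,560),(a,b),(69,80)); y=P[:,1]+(P[:,0]-466.04)*np.tan(np.radians(1.8)); print(n,np.percentile(y,[2,50,98]),P[:,0].min())
P=box(C,(425,445),(350,375),(22,30)); y=P[:,1]+(P[:,0]-466.04)*np.tan(np.radians(1.8)); print("wall",np.percentile(y,[2,20,50,98]),len(P))
P=box(C,(380,440),(290,385),(20,36)); print("rack xmin",np.percentile(P[:,0],[0.2,1,3]))
E
```

```text
[196.53027369 197.61903445 198.6477729 ]
held top 2617 c [418.1 332.1] size [ 9.8 43.8] long-axis yaw 178.7 zmed 197.6
[325.84369699 330.54075648 335.39226115] 330.6179790732168
kA [223.5319293  228.66304522 233.33063068] 392.55166979704507
kB [283.43976611 288.37609308 293.06825715] 394.42744039644947
wall [355.01574571 355.11394314 355.75834988 373.39857409] 62
rack xmin [396.00351691 399.4928182  410.69331138]
```

Request:
step_arm(rows=[[[0.05,0.6,0],0],[[0.05,1.3,0],0],[[0.05,1.76,0.5],0],[[0.05,1.76,2],0],[[0.05,1.76,4],0],[[0.05,1.76,6],0],[[0.05,1.76,7],0],[[0.05,1.76,7.5],0],[[0.05,1.76,7.5],0],[[0.05,1.76,7.5],0]])

```text
time: 14.6
eef_pos: [466.1, 349.8, 109.7]
orientation: [179.9, 0.1, 178.3]
wrist_force: [-0.7, 0.1, -3.0]
width: 9.7
grip_force: 29.9
```

```bash
python3 - <<'E'
from fit import *
s=r.get_state(); print(s["eef_pos"],s["orientation"]); x0=s["eef_pos"][0]
p=imaging.camera("wrist"); C=cloud(p); f_=lambda P:np.percentile(P[:,1]+(P[:,0]-x0)*np.tan(np.radians(1.8)),[2,50,98])
P=box(C,(370,440),(320,385),(110,145)); rect(P,"held"); print(f_(P),np.median(P[:,2]))
print("kB",f_(box(C,(370,560),(263,320),(69,80)))); print("kA",f_(box(C,(370,560),(200,262),(69,80))))
P=box(C,(425,445),(350,375),(20,28)); print("wall",f_(P),len(P))
E
```

```text
[466.09393134 349.82776589 109.70724407] [1.79934097e+02 7.07389643e-02 1.78289632e+02]
held 2617 c [418.1 351.3] size [ 9.9 43.9] long-axis yaw 178.8 zmed 123.5
[345.05472508 349.79145585 354.64025549] 123.54222236105016
kB [283.65014016 288.73240511 293.36439199]
kA [223.72078582 229.12996688 233.67657071]Traceback (most recent call last):
  File "<stdin>", line 6, in <module>
  File "<stdin>", line 3, in <lambda>
    return _quantile_unchecked(
        a, q, axis, out, overwrite_input, method, keepdims, weights)
    return _ureduce(a,
                    func=_quantile_ureduce_func,
    ...<5 lines>...
                    overwrite_input=overwrite_input,
                    method=method)
    r = func(a, **kwargs)
    result = _quantile(arr,
                       quantiles=q,
    ...<2 lines>...
                       out=out,
                       weights=wgt)
    slices_having_nans = np.isnan(arr[-1, ...])
                                  ~~~^^^^^^^^^
IndexError: index -1 is out of bounds for axis 0 with size 0
```

Request:
step_arm(rows=[[[0,-0.13,0.5],0],[[0,-0.13,1.5],0],[[0,-0.13,2.3],0],[[0,-0.13,2.8],0],[[0,-0.13,3.1],0],[[0,-0.13,3.3],0],[[0,-0.13,3.5],0],[[0,-0.13,3.5],0]])

```text
time: 15.45
eef_pos: [465.6, 348.0, 73.8]
orientation: [-180.0, -0.0, 178.3]
wrist_force: [-1.3, -0.3, -2.5]
width: 9.9
grip_force: 29.9
```

Request:
step_arm(rows=[[[0,0,0.3],0],[[0,0,0.6],0],[[0,0,0.9],0],[[0,0,1.1],0],[[0,0,1.3],0],[[0,0,1.4],0],[[0,0,1.5],0],[[0,0,1.5],0]])

```text
time: 16.25
eef_pos: [465.5, 347.9, 58.8]
orientation: [-180.0, -0.0, 178.3]
wrist_force: [0.8, 0.3, -3.2]
width: 9.8
grip_force: 29.9
```

Request:
step_arm(rows=[[[0,0,0.05],0],[[0,0,0.1],0],[[0,0,0.15],0],[[0,0,0.2],0],[[0,0,0.2],0]])

```text
time: 16.75
eef_pos: [465.6, 348.0, 57.1]
orientation: [180.0, 0.0, 178.3]
wrist_force: [0.2, 0.4, -1.0]
width: 9.5
grip_force: 29.9
```

Request:
step_arm(rows=[[[0,0,0],0],[[0,0,0],0],[[0,0,0],0],[[0,0,0],0],[[0,0,0],0],[[0,0,-1],0],[[0,0,-3],0],[[0,0,-6],0],[[0,0,-10],0],[[0,0,-14],0]], grip=3.0)

```text
time: 17.75
eef_pos: [465.4, 347.7, 198.9]
orientation: [-180.0, 0.0, 178.3]
wrist_force: [0.6, -0.0, -0.1]
width: 29.7
grip_force: 0.0
```

Request:
step_arm(rows=[[[0,-3,0],0],[[0,-7,0],0],[[0,-11,0],0],[[0,-15,0],0],[[0,-19,0],0],[[0,-23,0],0],[[0,-27,0],0],[[0,-27,0],0],[[0,-27,0],0]])

```text
time: 18.65
eef_pos: [457.6, 77.5, 197.8]
orientation: [180.0, 0.1, 178.2]
wrist_force: [0.7, -0.1, 0.8]
width: 30.0
grip_force: 0.0
```

```bash
python3 - <<'E'
from fit import *
s=imaging.camera("scene"); save(s,"s9"); t=imaging.camera("top"); save(t,"t9")
a=cv2.imread("pics/s9.png")[150:250,290:423]; b=cv2.imread("pics/t9.png")[190:310,130:290]
cv2.imwrite("pics/end.png",np.hstack([cv2.resize(a,(400,300)),cv2.resize(b,(400,300))]))
for n,p in (("top",t),("scene",s)):
    C=cloud(p)
    for a,b in ((200,262),(263,320),(325,380)): rect(box(C,(360,560),(a,b),(66,80)),n); print(np.percentile(box(C,(360,560),(a,b),(60,85))[:,2],98))
    rect(box(C,(380,560),(180,420),(28,36)),"rack")
print(r.get_state()["eef_pos"],r.get_state()["time"])
E
```

```text
top 0 c [0. 0.] size [0. 0.] long-axis yaw 0.0 zmed nan
  return _methods._mean(a, axis=axis, dtype=dtype,
  ret = ret.dtype.type(ret / rcount)
Traceback (most recent call last):
IndexError: index -1 is out of bounds for axis 0 with size 0
```

View pics/end.png

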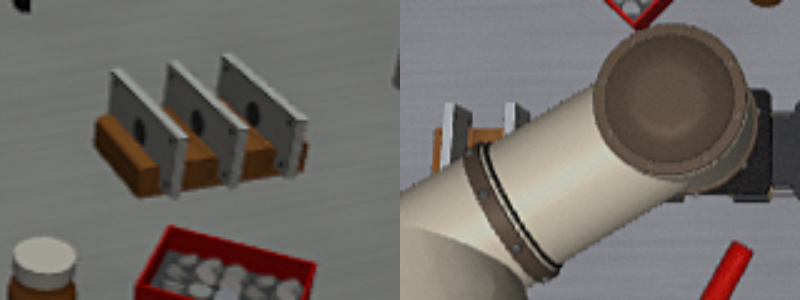

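All three plates stand in the rack; a quick scene-camera check of height and centring.

```bash
python3 - <<'E'
from fit import *
s=imaging.camera("scene"); C=cloud(s)
for a,b in ((200,262),(263,320),(325,380)):
    P=box(C,(360,560),(a,b),(64,85)); rect(P,"p"); print(np.percentile(P[:,2],[50,90,98]))
rect(box(C,(380,560),(180,420),(28,36)),"rack")
E
```

```text
p 149 c [460.9 225.9] size [ 12.3 143.9] long-axis yaw 177.8 zmed 70.9
[70.87934385 72.72140648 73.30025239]
p 149 c [462.7 285.7] size [ 12.4 141.8] long-axis yaw 177.8 zmed 70.7
[70.74726749 72.77402434 73.62862352]
p 151 c [463.9 346.6] size [ 13.6 141.3] long-axis yaw 178.0 zmed 70.8
[70.76399733 72.69040253 73.52665882]
rack 534 c [463.3 284.4] size [171.8 141.4] long-axis yaw 87.6 zmed 32.3
```

Seated at the same height as the others, centred along the slot, and the robot is clear.

```bash
python3 -c "
from bench import r
print(r.sign_off())"
```

```text
the job is handed in; nothing more can be done
None
```

The plate was laid on the stand and let go, retaken by its upper edge, and now stands all the way down and centred in the empty slot, released; the two other plates did not move and the job was handed in at about 19 s.

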